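# Clamp a carving blank through the guard window

## Robot

A 7-joint arm with a two-finger parallel gripper is mounted at the origin on the work surface. World frame = base frame: x ahead of the robot, y to its left, z up, the work surface at z = 0. Lengths are in m, angles in rad, forces in N, time in s.
With the tool pointing down it reaches from about 0.4 to 0.875 m from the base axis. Payload 19.3 kg.
Tool frame: the origin (TCP) lies midway between the tips of the shut fingers; the grasp point (between the pads) lies 19 mm behind it (bot.pinch_z is the distance from the TCP to the grasp point, in m); z points along the fingers, y is the line along which they close (so a half turn about z gives the same grasp; the last joint's range is limited). The gripper opens to 85 mm and grips with 20 to 120 N. Pads are 22 mm wide; open, the fingers measure 114 mm over their backs; the gripper's body (76 mm by 85 mm) begins 54 mm behind the grasp point. The pads swing forward as they close: fully open they stand 13 mm farther back than shut.
Start: joints at [-1.394, 0.521, -0.036, 1.599, 0.021, 1.021, -0.113], TCP at [0.153, 0.606, 0.231] pointing down, gripper open.
Joint ranges: [-2.91, 2.91], [-0.3, 2.13], [-1.5, 1.42], [0.17, 2.43], [-1.26, 4.41], [0.16, 1.93], [-2.52, 2.52]. Speed limits (rad/s): [1.89, 1.89, 2.39, 2.39, 3.01, 3.01, 3.01].

## Interface

Orientations are given as [roll, pitch, yaw] about the fixed x, y, z axes, in that order (R = Rz(yaw) Ry(pitch) Rx(roll)).
In Python, from workcell import observe, viewer, bot gives the robot as it stands. The module is installed in compiled form; this text tells all that it offers.
- The arm moves only by the tool play_rows, never from a script. Its argument "motion" is a list of rows, each a list of 7 numbers: the shift along the tool's x, y, z in cm, then the turn, a rotation vector about the tool's x, y, z in rad, then the opening, from -1 (shut) to 1 (fully open), so that 0 is half open. A call has exactly 5 rows; each row is the pose to reach, as a shift and turn from the pose commanded when the call began, along the tool's axes at that moment; what a row does not reach only later rows make up. A row lasts 1/10 s, in which the tool goes at most 50 mm and 8.59 degrees, less where a joint would pass 70% of its speed; a pose out of reach is approached as far as the arm can. A call with a gripper value outside its range is refused whole. The fingers move at their own pace and stop on an object; "squeeze" is the grip in N (left out, the last holds). Time passes only in rows, so rows that repeat a pose let the fingers close, or fill a call up. It gives the time, the measured TCP pose, the force, the opening and the grip force at its end, in the units of the state.
- observe(): the state, without advancing time (a new reading comes with each control period).
- viewer.grab_frame(name): name is "side" or "top"; returns (picture, depth): 384x512x3 uint8, red, green, blue; 384x512 float32, m along the optical axis (not along the pixel's ray), 0 where there is no reading.
- viewer.camera_info(name): a dict with "fx", "fy", "cx", "cy" (pixels), "R" (3x3) and "t" (3): a world point X has camera coordinates R X + t. Camera axes: x right, y down, z forward; pixel columns grow to the right and rows downward; lengths in m; the calibration is good to about 2 mm. A picture is of the moment at which its call begins. camera_info takes no time and is no camera call.
- bot.job_done(): hands the job in; it is judged then, once.
The state is a dict: "clock": time; "qpos": joint angles; "qd": joint speeds; "joint_efforts": joint torques, N m; "position": TCP position; "tool_rot": TCP orientation; "force": force on the tool from outside, world axes, zero at the start; "moment": the same for the moment, N m; "grip_width": finger opening in m; "finger_force": force on a finger pad.
Only numpy, scipy, OpenCV 4.12 (cv2) and the standard library are available. Lean on these libraries where they do the work, as an engineer would, in place of code of your own. Each camera call takes 0.05 s, during which the arm holds its last target. There are 200 camera calls.

## Task

Push the wooden carving blank back along the jig board until it sits flush and square against the fence, under the clamp's foot. Then reach down through the window of the guard and press the lever's round pad all the way down, so that the foot clamps the blank, touching neither the guard nor the clamp's bar and foot. Only push and press: lift nothing, leave the gouge, the mallet and the offcut where they are, and finish clear of everything.

Things in the scene. Friction and masses are not known exactly. Their poses are not given: they have to be found in the camera images.
- blank_mid (a point): Centre of the carving blank: a loose brown wooden block 90 mm (its x) by 140 mm (its y) by 40 mm high, 0.25 to 0.5 kg, lying on the 12 mm thick plywood jig board (its top at z = 52 mm). It starts 35 to 70 mm short of the fence, up to 12 mm off the fence's middle line and turned up to 0.12 rad. It slides under 1 to 4 N. Yaw is its own.
- fence_face (a point): Middle of the front face of the dark wooden fence bar (150 mm long, 30 mm high above the board) fixed on the jig board. x points into the fence, away from the robot (the way to push), y to the left along it; its yaw is that of the whole jig. Blank home: its centre at x = -45 mm in this frame, sides parallel to the fence, its middle within 30 mm of the fence's middle.
- window (a point): Centre of the square window, at the top surface of the guard. The window is 80 mm by 80 mm, open straight upward, its sides parallel to x and y of this frame (same yaw as the jig); z up.
- guard: The fixed guard: a grey metal frame, 112 mm by 112 mm outside, 10 mm thick, its top 122 mm above the table, with the 80 mm by 80 mm window, on four thin 10 mm legs with thin steel bars on two sides. Origin at table height under the window's centre. The robot must not touch it.
- pad_top (a point): Centre of the top of the lever's round black press pad (34 mm across, 8 mm thick), under the window. About 10 mm below the guard's top with the lever up, about 30 mm below it with the lever down; it moves straight down by about 20 mm, to 92 mm above the table, shifting 7 mm toward the blank on the way, to the very middle of the window.
- lever (a joint): Angle of the clamp lever about its hinge 90 mm to the left (+y) of the pad. 0 = raised, 0.22 = level, foot resting on the blank (fully down). It starts at 0 to 0.04. About 5 to 10 N on the pad moves it; it has a stiff hinge and stays where it is left. With no blank under the foot it would go on to 0.26.
- clamp_bar: Steel bar of the lever (24 mm wide, 10 thick), from the hinge under the pad and out of the guard to the right, with a rubber foot (24 mm across) at its end, 40 mm left (+y) of the fence point and 20 mm in front of it; lever up, the foot's underside is over 85 mm above the table. Origin on the hinge, 70 mm above the table. Not to be touched by the robot.
- gouge: A loose carving gouge, 257 mm long, lying on the bench to the right of the jig; origin near its middle, long axis x. To be left alone.
- mallet: A round carver's mallet standing on its head, 84 mm across, 225 mm tall, to the left of the jig; origin under its centre. To be left alone.
- offcut: A small loose wooden offcut, 70 by 45 by 30 mm, on the bench to the left of the jig; origin under its centre. To be left alone.
Not all that is in view belongs to the job. Leave any black or pink look-alike of the part that bears blank_mid alone.

How it is judged:
By the outcome, as a careful person would: the job done as asked, in the order asked, and still so for the second after the job is handed in, with the robot touching nothing.
It also fails if it takes over 51 s, if anything falls off the work surface, if the arm or the gripper's body presses on something with over 40 N, if the wrist force passes 120 N, or if a joint passes its speed limit or range.

## Working session

There is one attempt and no reset: what is moved stays moved. The work goes in short steps, Python scripts to look and compute and a tool call to move; the robot and the scene stay as the last step left them, time stands still between calls to the robot, and variables do not carry over. Pictures are saved under pics/ and viewed, at most 10 in all, crops included, and the job is handed in when it is done.

Besides the shell and the picture viewer there is one more tool, called in YAML: its name, and indented under it one key for each argument. play_rows: Moves the arm, as the interface text tells. Its arguments: {"type":"object","properties":{"motion":{"type":"array"},"squeeze":{"type":"number"}},"required":["motion"]}

```bash
mkdir -p pics
cat > h.py <<'E'
import numpy as np, cv2
from workcell import observe, viewer, bot
def pts(name, depth):
    c=viewer.camera_info(name); v,u=np.mgrid[:384,:512]
    P=np.stack([(u-c['cx'])/c['fx']*depth,(v-c['cy'])/c['fy']*depth,depth],-1)
    return (P-np.array(c['t']))@np.array(c['R'])
E
python3 - <<'E'
from h import *
for n in ("top","side"):
    p,d=viewer.grab_frame(n); np.savez(f'{n}0.npz',p=p,d=d)
    cv2.imwrite(f'pics/{n}0.png',cv2.resize(p[...,::-1],(768,576)))
    c=viewer.camera_info(n); print(n,c)
print(observe())
E
```

```text
top {'fx': 414.8765784281893, 'fy': 414.8765784281893, 'cx': 260.8572172392853, 'cy': 195.3297982681955, 'R': array([[ 1.47593690e-02, -9.99890937e-01,  5.23888751e-04],
       [-9.89837458e-01, -1.46850784e-02, -1.41443113e-01],
       [ 1.41435380e-01,  1.56904640e-03, -9.89946247e-01]]), 't': array([0.05488767, 0.52644198, 1.01410134])}
side {'fx': 499.46638192919744, 'fy': 499.46638192919744, 'cx': 250.1339157728999, 'cy': 191.77526463942107, 'R': array([[ 0.95820822, -0.28554938, -0.01727898],
       [-0.2181038 , -0.69012823, -0.69003895],
       [ 0.18511548,  0.6649696 , -0.72356595]]), 't': array([-0.47341984,  0.20724693,  1.28019603])}
{'clock': 0.1, 'qpos': array([-1.39419015,  0.52193627, -0.03629124,  1.59992902,  0.02122212,
        1.0211105 , -0.11276527]), 'qd': array([ 2.99897250e-05, -1.82875382e-04,  1.01469436e-03, -1.55157800e-03,
        9.84789483e-04,  9.44366808e-04, -1.13933344e-03]), 'joint_efforts': array([ 4.03685728e-03, -9.28481984e+01,  1.98429778e+00, -3.70526075e+01,
        1.82407483e-02,  5.22593851e-03, -1.17629239e-05]), 'position': array([0.15267994, 0.60576241, 0.23080288]), 'tool_rot': array([-3.14060029e+00,  1.06401755e-04,  2.89479006e+00]), 'force': array([-0.46010887, -0.54153131, -0.69576084]), 'moment': array([-0.05129737,  0.01563893, -0.0867455 ]), 'finger_force': 0.0, 'grip_width': 0.08552215098620213}
```

View pics/top0.png

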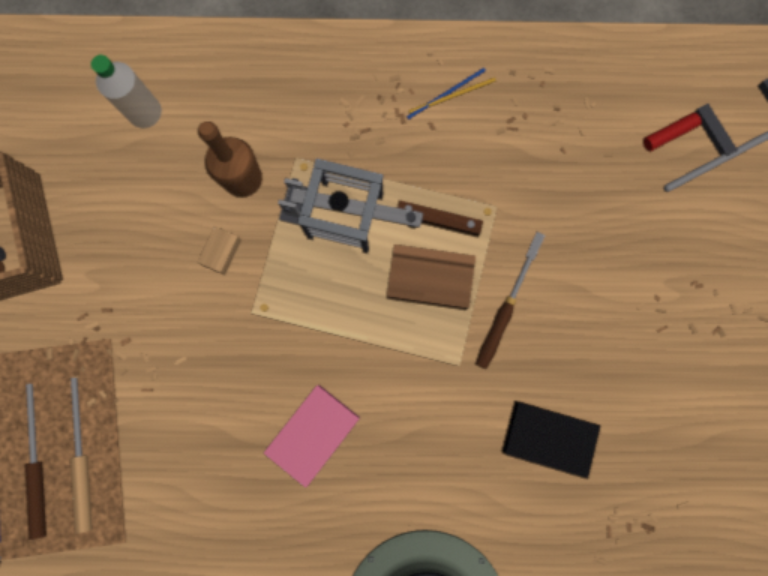

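View pics/side0.png

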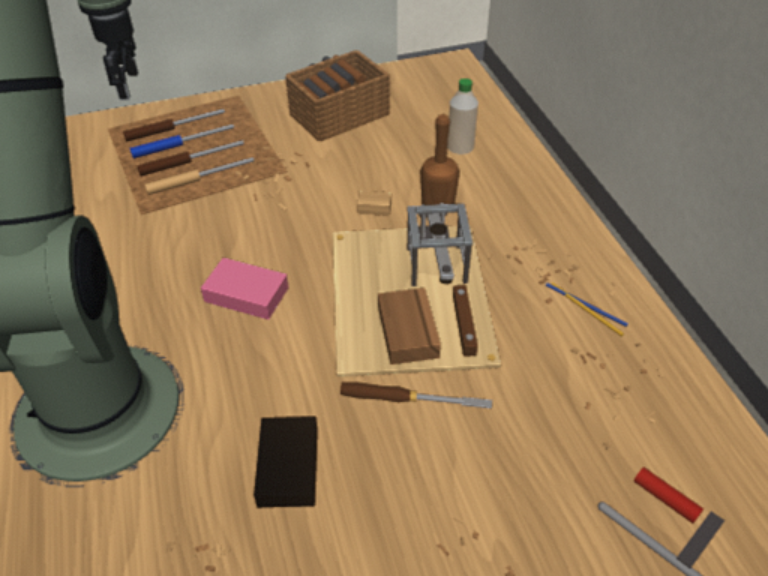

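The top view shows the blank at (431,276), the fence at (440,217), the guard at (340,205) and the pad at (339,201), in 1.5x pixels. The jig is turned clockwise. The side view agrees: the mallet and offcut are on the left, the gouge on the right.

Run:
```python
from h import *
D=np.load('top0.npz');p,d=D['p'],D['d'];P=pts('top',d)
X,Y,Z=P[...,0],P[...,1],P[...,2]
hsv=cv2.cvtColor(p,cv2.COLOR_RGB2HSV)
v,u=np.mgrid[:384,:512]
roi=(u>165)&(u<332)&(v>100)&(v<245)
def rect(m,name):
    m=cv2.morphologyEx(m.astype(np.uint8),cv2.MORPH_OPEN,np.ones((2,2)))
    n,l,s,_=cv2.connectedComponentsWithStats(m); k=1+np.argmax(s[1:,4]); m=l==k
    q=np.c_[X[m],Y[m]].astype(np.float32); r=cv2.minAreaRect(q)
    b=cv2.boxPoints(r)
    e=max([(b[i]-b[i-1]) for i in range(4)],key=np.linalg.norm); e=e*np.sign(e[1])
    print(name,m.sum(),'c',np.round(r[0],4),'size',np.round(r[1],4),'yaw',round(float(np.arctan2(-e[0],e[1])),4),'z',np.median(Z[m]), 'mean',q.mean(0))
    return m
print('board z',np.median(Z[roi&(abs(Z-.05)<.008)]))
b=rect(roi&(abs(Z-.092)<.004)&(u>250)&(v>155),'blank')
rect(roi&(abs(Z-.082)<.006)&(u>262)&(v<160),'fence')
rect(roi&(abs(Z-.122)<.004)&(u<262)&(v<170),'guard')
pad=roi&(hsv[...,2]<60)&(Z>.095)&(Z<.125)&(abs(u-226)<14)&(abs(v-134)<14)
rect(pad,'pad')
rect(roi&(abs(Z-.052)<.004),'board')
for n,us in (('gouge',(315,365,150,250)),('offcut',(130,162,148,185)),('mallet',(130,178,78,134))):
    m=(u>us[0])&(u<us[1])&(v>us[2])&(v<us[3])&(Z>.01); rect(m,n); print(Z[m].max())
# colour edge of blank/fence in picture
f=cv2.resize(p[95:225,160:340,::-1],None,fx=4.4,fy=4.4,interpolation=cv2.INTER_CUBIC);cv2.imwrite('pics/crop.png',f)
```

```text
board z 0.05166096518276046Traceback (most recent call last):
  File "<stdin>", line 16, in <module>
  File "<stdin>", line 9, in rect
    return _wrapfunc(a, 'argmax', axis=axis, out=out, **kwds)
    return bound(*args, **kwds)
ValueError: attempt to get argmax of an empty sequence
```

```bash
cat > m.py <<'E'
from h import *
D=np.load('top0.npz');p,d=D['p'],D['d'];P=pts('top',d)
X,Y,Z=P[...,0],P[...,1],P[...,2]
hsv=cv2.cvtColor(p,cv2.COLOR_RGB2HSV)
v,u=np.mgrid[:384,:512]
c=viewer.camera_info('top'); R=np.array(c['R']); C=-R.T@np.array(c['t'])
def onplane(z):
    r=np.stack([(u-c['cx'])/c['fx'],(v-c['cy'])/c['fy'],np.ones(u.shape)],-1)@R
    return C+r*((z-C[2])/r[...,2])[...,None]
def rect(m,name,z):
    m=cv2.morphologyEx(m.astype(np.uint8),cv2.MORPH_OPEN,np.ones((2,2)))
    n,l,s,_=cv2.connectedComponentsWithStats(m)
    if n<2: return print(name,'none')
    m=l==1+np.argmax(s[1:,4])
    q=onplane(z)[m][:,:2].astype(np.float32); r=cv2.minAreaRect(q); b=cv2.boxPoints(r)
    e=max([(b[i]-b[i-1]) for i in range(4)],key=np.linalg.norm); e=e*np.sign(e[1])
    print(name,m.sum(),'c',np.round(r[0],4),'size',np.round(r[1],4),'yaw',round(float(np.arctan2(-e[0],e[1])),4),'z',np.round(np.percentile(Z[m],[5,50,95]),4))
    return m
box=lambda a,b,c_,d_:(u>a)&(u<b)&(v>c_)&(v<d_)
H,S,V=[hsv[...,i].astype(int) for i in range(3)]
E
python3 - <<'E'
from m import *
for (a,b) in ((287,190),(270,175),(300,175),(287,167),(293,145),(226,134),(242,110),(237,160),(200,135),(278,144)): print(a,b,'hsv',hsv[b,a],'P',np.round(P[b,a],4))
rect(box(250,330,155,212)&(V<140),'blank colour',.092)
rect(box(255,330,130,160)&(V<110)&(S>90),'fence colour',.082)
rect(box(215,240,120,147)&(V<45),'pad',.112)
rect(box(185,262,100,170)&(S<60),'guard grey',.122)
rect(box(165,334,100,245)&(abs(Z-.052)<.005),'board',.052)
f=cv2.resize(p[95:225,160:340,::-1],None,fx=4.4,fy=4.4,interpolation=cv2.INTER_CUBIC);cv2.imwrite('pics/crop.png',f)
E
```

```text
287 190 hsv [ 14 127 114] P [ 0.5374 -0.0024  0.0557]
270 175 hsv [ 12 127 116] P [0.5756 0.0404 0.0514]
300 175 hsv [ 13 131  80] P [ 0.5761 -0.0348  0.0547]
287 167 hsv [ 13 125 131] P [ 0.5961 -0.0021  0.0547]
293 145 hsv [ 10 155  79] P [ 0.6568 -0.018   0.0416]
226 134 hsv [150  15  17] P [0.6626 0.1485 0.112 ]
242 110 hsv [ 15 116 163] P [0.7627 0.1171 0.0016]
237 160 hsv [ 0  3 94] P [0.6053 0.1223 0.0847]
200 135 hsv [135   6  84] P [0.6694 0.2164 0.0769]
278 144 hsv [165   5 112] P [0.6376 0.0236 0.1197]
blank colour 2056 c [ 0.5426 -0.002 ] size [0.135  0.0914] yaw -0.1282 z [0.0175 0.0519 0.0552]
fence colour 460 c [ 0.6395 -0.027 ] size [0.1178 0.029 ] yaw -0.2367 z [0.0138 0.0413 0.0453]
pad 119 c [0.6614 0.1473] size [0.0274 0.0265] yaw -1.5462 z [0.0963 0.1087 0.1128]
guard grey 2342 c [0.6538 0.1482] size [0.1813 0.128 ] yaw -0.2318 z [0.0163 0.1055 0.1242]
board 1946 c [ 0.5513 -0.0043] size [0.1395 0.0902] yaw -0.13 z [0.0477 0.0521 0.0553]
```

View pics/crop.png

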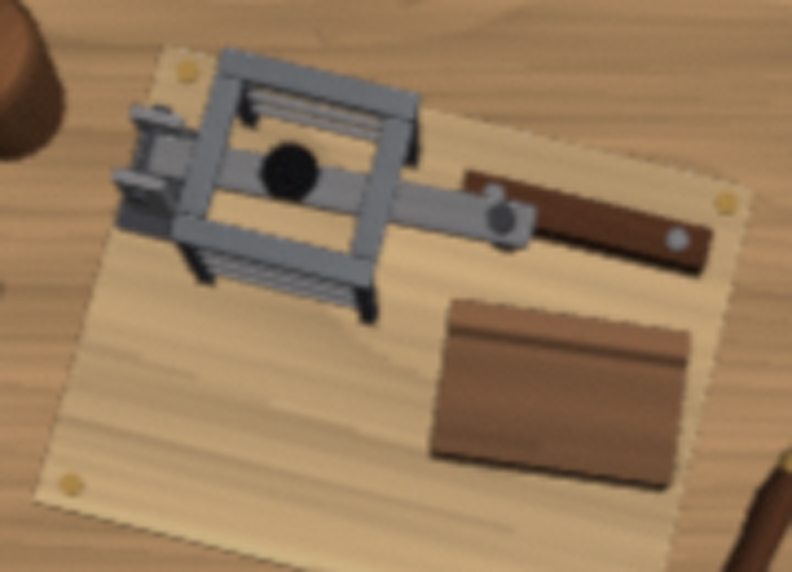

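The crop shows the guard corners, fence top, pad (290,172), foot (503,218) and blank clearly. The blank's top reads 52 mm, as stated. Next I put these into jig coordinates.

Run:
```python
from m import *
def w(x,y,z):
    uu,vv=(x+.5)/4.4-.5+160,(y+.5)/4.4-.5+95
    r=np.array([(uu-c['cx'])/c['fx'],(vv-c['cy'])/c['fy'],1])@R
    return (C+r*(z-C[2])/r[2])[:2]
ang=lambda a,b: np.arctan2(-(a-b)[0],(a-b)[1])  # a left of b
G=[w(*q,.122) for q in ((222,50),(418,97),(370,285),(175,237))]
Wn=[w(*q,.122) for q in ((243,82),(387,117),(352,255),(207,219))]
F=[w(*q,.042) for q in ((467,172),(712,230),(701,268))]
B=[w(*q,.012) for q in ((163,46),(750,187),(35,503))]
print('guard side',[np.linalg.norm(G[i]-G[i-1]).round(4) for i in range(4)],'c',np.mean(G,0),'win c',np.mean(Wn,0),'yaw',ang(G[0],G[1]),ang(G[3],G[2]))
print('fence len',np.linalg.norm(F[0]-F[1]),'yaw',ang(F[0],F[1]),'board',ang(B[0],B[1]),np.linalg.norm(B[0]-B[1]),np.linalg.norm(B[0]-B[2]))
yaw=np.mean([ang(G[0],G[1]),ang(G[3],G[2]),ang(B[0],B[1]),ang(F[0],F[1])])
ex=np.array([np.cos(yaw),np.sin(yaw)]);ey=np.array([-ex[1],ex[0]])
ff=F[2]+.075*ey; print('yaw',yaw,'fence face pt',ff,'depth',(F[1]-F[2])@ex)
J=lambda q:np.round([(q-ff)@ex,(q-ff)@ey],4)
print('blank',J(np.array([.5513,-.0043])),'pad',J(w(290,172,.112)),w(290,172,.112),'win',J(np.mean(Wn,0)),'guard',[J(g) for g in G],'foot',J(w(503,218,.115)))
print('start tool x dir yaw; jig fence L',J(F[0]),'board',[J(b) for b in B])
# gouge/pink/black
for n,z,m in (('gouge',.02,box(315,365,150,250)&(Z>.008)),('pink',.03,(H>160)&(S>90)&box(170,245,250,330)),('black',.03,(V<45)&box(325,410,255,330))): rect(m,n,z)
D2=np.load('side0.npz');PS=pts('side',D2['d'])
```

```text
guard side [np.float64(0.1074), np.float64(0.1103), np.float64(0.1077), np.float64(0.1083)] c [0.66343121 0.14547574] win c [0.66268846 0.14491453] yaw -0.22896465639703464 -0.2314267880916898
fence len 0.14704005522282915 yaw -0.22481507548106805 board -0.22917329931411942 0.36624638368024603 0.2882061461252296
yaw -0.22859495482097797 fence face pt [ 0.64698818 -0.01134075] depth 0.023686386403966884
blank [-0.0948 -0.0148] pad [-0.0206  0.1605] [0.66327643 0.14968864] win [-0.0201  0.1557] guard [array([0.0343, 0.2124]), array([0.0342, 0.102 ]), array([-0.0734,  0.1016]), array([-0.0731,  0.2099])] foot [-0.0185  0.0414]
start tool x dir yaw; jig fence L [0.0231 0.0708] board [array([0.0641, 0.2712]), array([ 0.0639, -0.095 ]), array([-0.2241,  0.2708])]
gouge 713 c [ 0.5185 -0.1437] size [0.0263 0.2556] yaw 1.1412 z [-0.0014  0.0217  0.0279]
pink 2127 c [0.2863 0.1886] size [0.0898 0.1418] yaw 0.9232 z [0.0349 0.0399 0.043 ]
black 2070 c [ 0.286  -0.2052] size [0.1436 0.0859] yaw -0.2696 z [0.0367 0.04   0.043 ]
```

play_rows:
  motion:
    - [-3, -3.3, 0, 0, 0, 0, 1]
    - [-6, -6.6, 0, 0, 0, 0, 1]
    - [-9, -9.9, 0, 0, 0, -0.01, 1]
    - [-12, -13.1, 0, 0, 0, -0.015, 1]
    - [-15, -16.4, 0, 0, 0, -0.018, 1]

```text
clock: 0.6
position: [0.2586, 0.4086, 0.2312]
tool_rot: [-3.141, -0.0, 2.913]
force: [0.7, 0.1, 1.2]
grip_width: 0.0855
finger_force: 0.0
```

play_rows:
  motion:
    - [-3, -3.3, 0, 0, 0, 0, 1]
    - [-6, -6.6, 0, 0, 0, 0, 1]
    - [-9, -9.9, 0, 0, 0, 0, 1]
    - [-12, -13.1, 0, 0, 0, 0, 1]
    - [-15, -16.4, 0, 0, 0, 0, 1]

```text
clock: 1.1
position: [0.3675, 0.215, 0.2313]
tool_rot: [3.141, 0.0, 2.913]
force: [1.8, 1.2, 0.6]
grip_width: 0.0857
finger_force: 0.0
```

play_rows:
  motion:
    - [-2.9, -3.4, 0, 0, 0, 0, 1]
    - [-5.8, -6.8, 0, 0, 0, 0, 1]
    - [-8.6, -10.2, 0, 0, 0, 0, 1]
    - [-11.5, -13.6, 0, 0, 0, 0, 1]
    - [-14.3, -16.9, 0, 0, 0, 0, 1]

```text
clock: 1.6
position: [0.4684, 0.0177, 0.2313]
tool_rot: [-3.142, 0.0, 2.913]
force: [0.6, 2.0, -0.2]
grip_width: 0.0855
finger_force: 0.0
```

play_rows:
  motion:
    - [0, 0, 3.5, 0, 0, 0, 1]
    - [0, 0, 7, 0, 0, 0, 1]
    - [0, 0, 10, 0, 0, 0, 1]
    - [0, 0, 12.5, 0, 0, 0, 1]
    - [0, 0, 14, 0, 0, 0, 1]

```text
clock: 2.1
position: [0.467, 0.0194, 0.0894]
tool_rot: [-3.141, -0.002, 2.913]
force: [0.0, -0.9, -0.2]
grip_width: 0.0857
finger_force: 0.0
```

Run:
```python
from h import *
o=observe();print(o['position'],o['tool_rot'],o['qpos'])
p,d=viewer.grab_frame('side'); cv2.imwrite('pics/s1.png',cv2.resize(p[110:270,180:380,::-1],(750,600),interpolation=cv2.INTER_CUBIC))
```

```text
[0.46699465 0.01943676 0.08939234] [-3.14058517e+00 -2.11438310e-03  2.91280099e+00] [-0.3020676   0.51664326  0.17397556  2.12639744 -0.17450383  0.51393045
  1.34411235]
```

View pics/s1.png

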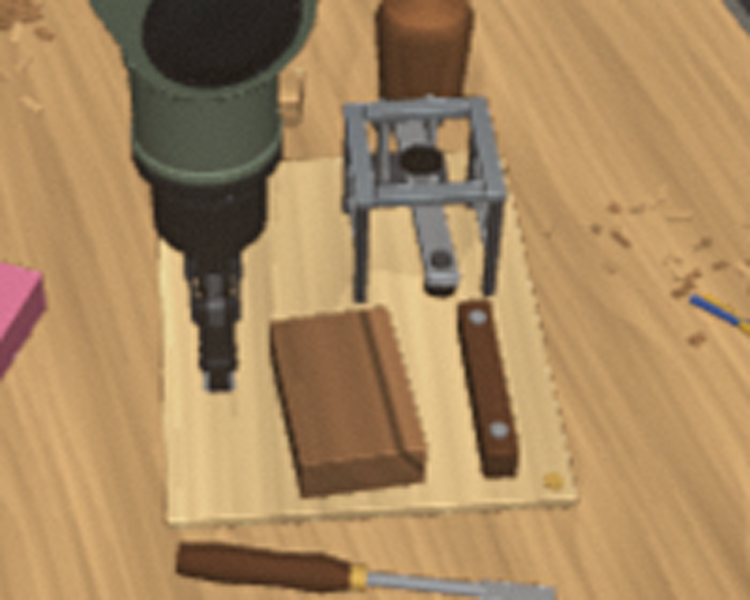

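The open gripper hangs in front of the blank at (220,380), clear of it. I lower it and then push.

play_rows:
  motion:
    - [0, 0, 2.5, 0, 0, 0, 1]
    - [0, 0, 5, 0, 0, 0, 1]
    - [0, 0, 6.3, 0, 0, 0, 1]
    - [0, 0, 7, 0, 0, 0, 1]
    - [0, 0, 7, 0, 0, 0, 1]

```text
clock: 2.65
position: [0.4678, 0.0195, 0.0212]
tool_rot: [-3.141, -0.001, 2.913]
force: [-0.8, 0.1, 0.8]
grip_width: 0.0854
finger_force: 0.0
```

play_rows:
  motion:
    - [-0.5, 0, 0, 0, 0, 0, 1]
    - [-1, 0, 0, 0, 0, 0, 1]
    - [-1.5, 0, 0, 0, 0, 0, 1]
    - [-2, 0, 0, 0, 0, 0, 1]
    - [-2.5, 0, 0, 0, 0, 0, 1]

```text
clock: 3.15
position: [0.4929, 0.0138, 0.0215]
tool_rot: [3.141, 0.0, 2.913]
force: [0.0, 0.1, -1.1]
grip_width: 0.0854
finger_force: 0.0
```

play_rows:
  motion:
    - [-0.5, 0, 0, 0, 0, 0, 1]
    - [-1, 0, 0, 0, 0, 0, 1]
    - [-1.5, 0, 0, 0, 0, 0, 1]
    - [-2, 0, 0, 0, 0, 0, 1]
    - [-2.5, 0, 0, 0, 0, 0, 1]

```text
clock: 3.65
position: [0.5169, 0.0081, 0.0213]
tool_rot: [-3.141, -0.0, 2.913]
force: [-1.7, -0.2, 1.2]
grip_width: 0.0853
finger_force: 1.1
```

play_rows:
  motion:
    - [-0.4, 0, 0, 0, 0, 0, 1]
    - [-0.8, 0, 0, 0, 0, 0, 1]
    - [-1.2, 0, 0, 0, 0, 0, 1]
    - [-1.6, 0, 0, 0, 0, 0, 1]
    - [-1.8, 0, 0, 0, 0, 0, 1]

```text
clock: 4.15
position: [0.5346, 0.004, 0.0213]
tool_rot: [-3.142, 0.0, 2.913]
force: [-1.8, 0.9, 0.9]
grip_width: 0.0855
finger_force: 1.2
```

```bash
cat > b.py <<'E'
import m; from m import *
p,d=viewer.grab_frame('top'); Zt=pts('top',d)[...,2]; hs=cv2.cvtColor(p,cv2.COLOR_RGB2HSV)
m.Z=Zt
rect(box(240,335,120,212)&(abs(Zt-.052)<.006)&(hs[...,2]<150),'blank',.052)
o=observe();print(o['position'],o['tool_rot'],o['force'])
import sys
if len(sys.argv)>1: cv2.imwrite(sys.argv[1],cv2.resize(p[95:225,160:340,::-1],None,fx=4.4,fy=4.4,interpolation=cv2.INTER_CUBIC))
E
python3 b.py pics/t2.png
```

```text
blank 4 c [0.6932 0.084 ] size [0.0026 0.0026] yaw -1.5537 z [0.0373 0.0424 0.0479]
[0.53468586 0.00402217 0.02130177] [3.14158269e+00 3.28735864e-04 2.91262662e+00] [-0.87855588  0.35040575 -0.38074992]
```

View pics/t2.png

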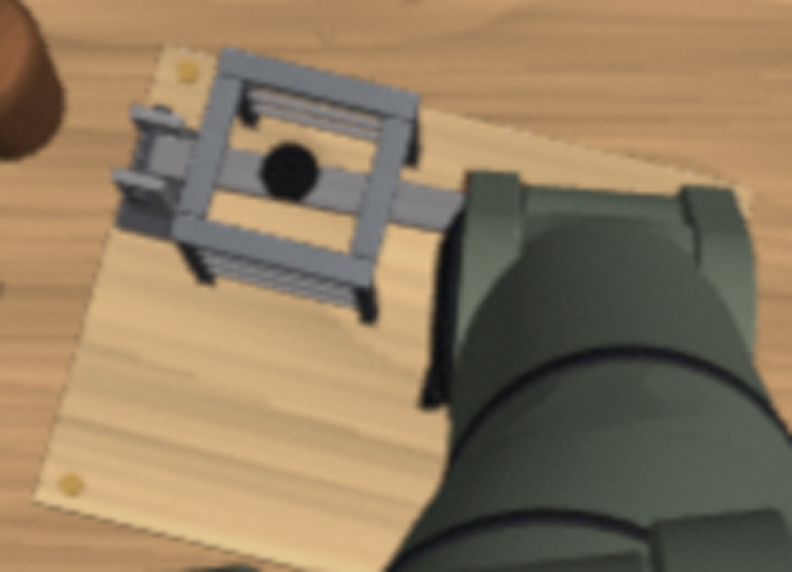

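The arm hides the blank from above, so I go on by force in small steps.

play_rows:
  motion:
    - [-0.2, 0, 0, 0, 0, 0, 1]
    - [-0.4, 0, 0, 0, 0, 0, 1]
    - [-0.5, 0, 0, 0, 0, 0, 1]
    - [-0.6, 0, 0, 0, 0, 0, 1]
    - [-0.7, 0, 0, 0, 0, 0, 1]

```text
clock: 4.7
position: [0.5409, 0.0026, 0.0213]
tool_rot: [-3.142, -0.0, 2.913]
force: [-1.4, 1.3, 0.4]
grip_width: 0.0852
finger_force: 1.0
```

play_rows:
  motion:
    - [-0.1, 0, 0, 0, 0, 0, 1]
    - [-0.15, 0, 0, 0, 0, 0, 1]
    - [-0.2, 0, 0, 0, 0, 0, 1]
    - [-0.25, 0, 0, 0, 0, 0, 1]
    - [-0.3, 0, 0, 0, 0, 0, 1]

```text
clock: 5.2
position: [0.5439, 0.0019, 0.0213]
tool_rot: [-3.142, -0.0, 2.913]
force: [-2.6, -0.0, 1.2]
grip_width: 0.0854
finger_force: 1.1
```

play_rows:
  motion:
    - [-0.1, 0, 0, 0, 0, 0, 1]
    - [-0.15, 0, 0, 0, 0, 0, 1]
    - [-0.2, 0, 0, 0, 0, 0, 1]
    - [-0.25, 0, 0, 0, 0, 0, 1]
    - [-0.3, 0, 0, 0, 0, 0, 1]

```text
clock: 5.7
position: [0.5468, 0.0012, 0.0213]
tool_rot: [3.142, 0.0, 2.913]
force: [-3.0, 0.9, 0.3]
grip_width: 0.0854
finger_force: 1.2
```

Run:
```python
from h import *
o=observe();print(o['position'],o['force'])
p,d=viewer.grab_frame('side'); cv2.imwrite('pics/s2.png',cv2.resize(p[110:270,180:380,::-1],(750,600),interpolation=cv2.INTER_CUBIC))
```

```text
[0.54684826 0.00121876 0.02129954] [-3.01903045  0.9167402   0.30399483]
```

View pics/s2.png

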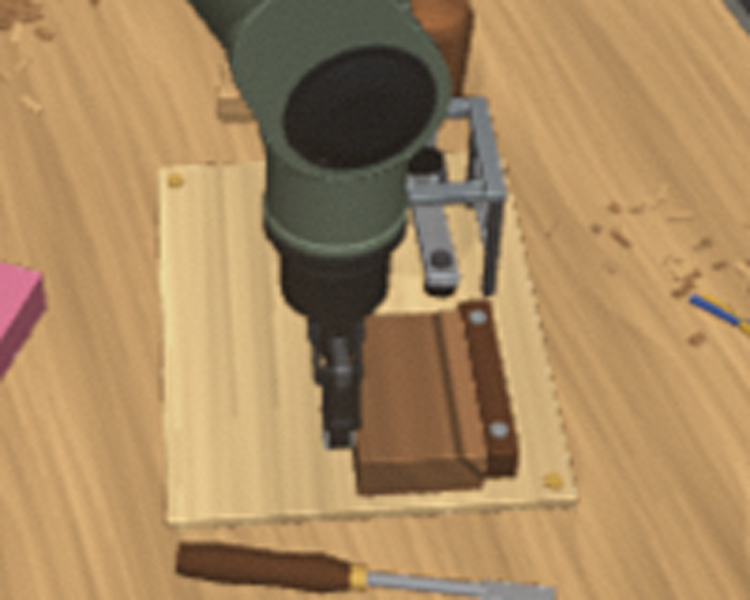

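The blank is nearly at the fence, with its edge at (465,310)–(485,470). I push on until the force rises.

play_rows:
  motion:
    - [-0.05, 0, 0, 0, 0, 0, 1]
    - [-0.1, 0, 0, 0, 0, 0, 1]
    - [-0.15, 0, 0, 0, 0, 0, 1]
    - [-0.2, 0, 0, 0, 0, 0, 1]
    - [-0.2, 0, 0, 0, 0, 0, 1]

```text
clock: 6.25
position: [0.547, 0.0011, 0.0211]
tool_rot: [-3.141, -0.004, 2.913]
force: [-12.6, 3.5, 10.3]
grip_width: 0.0852
finger_force: 6.6
```

play_rows:
  motion:
    - [-0.05, 0, 0, 0, 0, 0, 1]
    - [-0.1, 0, 0, 0, 0, 0, 1]
    - [-0.15, 0, 0, 0, 0, 0, 1]
    - [-0.2, 0, 0, 0, 0, 0, 1]
    - [-0.2, 0, 0, 0, 0, 0, 1]

```text
clock: 6.75
position: [0.547, 0.0012, 0.0209]
tool_rot: [-3.141, -0.007, 2.913]
force: [-24.4, 6.8, 19.3]
grip_width: 0.0854
finger_force: 12.6
```

The force has reached 25 N with no further movement, so the blank is against the fence. I back off, rise, and look.

play_rows:
  motion:
    - [0.2, 0, 0, 0, 0, 0, 1]
    - [0.5, 0, 0, 0, 0, 0, 1]
    - [1.5, 0, 0, 0, 0, 0, 1]
    - [3, 0, 0, 0, 0, 0, 1]
    - [4.5, 0, 0, 0, 0, 0, 1]

```text
clock: 7.25
position: [0.5062, 0.0106, 0.0213]
tool_rot: [3.142, 0.001, 2.913]
force: [-0.1, 0.8, -0.9]
grip_width: 0.0853
finger_force: 0.0
```

play_rows:
  motion:
    - [1, 0, -4, 0, 0, 0, -1]
    - [2, 0, -8, 0, 0, 0, -1]
    - [3, 0, -12, 0, 0, 0, -1]
    - [4, 0, -16, 0, 0, 0, -1]
    - [5, 0, -20, 0, 0, 0, -1]

```text
clock: 7.75
position: [0.4573, 0.0219, 0.2229]
tool_rot: [3.141, 0.001, 2.913]
force: [0.0, 1.1, 0.2]
grip_width: 0.0129
finger_force: 0.0
```

play_rows:
  motion:
    - [0, 4, 0, 0, 0, 0, -1]
    - [0, 8, 0, 0, 0, 0, -1]
    - [0, 12, 0, 0, 0, 0, -1]
    - [0, 16, 0, 0, 0, 0, -1]
    - [0, 20, 0, 0, 0, 0, -1]

```text
clock: 8.25
position: [0.5034, 0.2183, 0.2213]
tool_rot: [3.141, 0.001, 2.913]
force: [-0.7, -0.5, 0.5]
grip_width: 0.0003
finger_force: 0.0
```

```bash
python3 b.py pics/t3.png
```

```text
blank 1616 c [ 0.5901 -0.0185] size [0.138  0.0781] yaw -0.234 z [0.0477 0.0521 0.0552]
[0.50375103 0.22525356 0.22105168] [3.13822830e+00 1.67733783e-04 2.91852070e+00] [-5.14267671  7.88862549 -1.43132924]
```

View pics/t3.png

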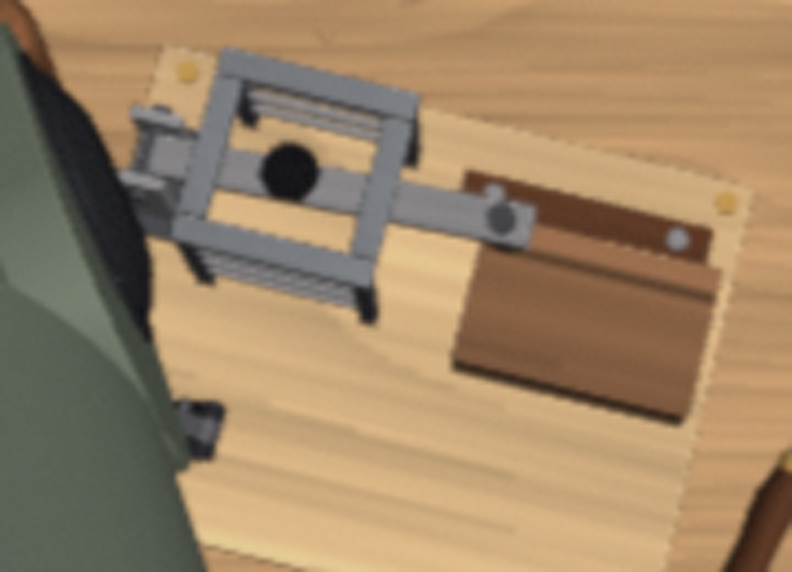

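The blank lies flush and parallel to the fence, with measured yaw −0.234 against −0.229 for the jig and its left end under the foot at (503,218). I check that the arm has settled before moving over the window.

play_rows:
  motion:
    - [0, 0, 0, 0, 0, 0, -1]
    - [0, 0, 0, 0, 0, 0, -1]
    - [0, 0, 0, 0, 0, 0, -1]
    - [0, 0, 0, 0, 0, 0, -1]
    - [0, 0, 0, 0, 0, 0, -1]

```text
clock: 8.8
position: [0.5036, 0.216, 0.2215]
tool_rot: [3.141, 0.0, 2.912]
force: [-0.2, -0.1, 0.5]
grip_width: -0.0001
finger_force: 0.0
```

play_rows:
  motion:
    - [-4, -0.8, 0, 0, 0, 0, -1]
    - [-8, -1.6, 0, 0, 0, 0, -1]
    - [-12, -2.3, 0, 0, 0, 0, -1]
    - [-15, -2.8, 0, 0, 0, 0, -1]
    - [-17.2, -3.1, 0, 0, 0, 0, -1]

```text
clock: 9.3
position: [0.6657, 0.1455, 0.2211]
tool_rot: [-3.141, 0.0, 2.911]
force: [0.0, 0.9, 0.0]
grip_width: -0.0001
finger_force: 0.0
```

play_rows:
  motion:
    - [0, 0, 1, 0, 0, 0, -1]
    - [0, 0, 3, 0, 0, 0, -1]
    - [0, 0, 5, 0, 0, 0, -1]
    - [0, 0, 6.5, 0, 0, 0, -1]
    - [0, 0, 7, 0, 0, 0, -1]

```text
clock: 9.8
position: [0.6631, 0.1474, 0.1496]
tool_rot: [-3.141, -0.002, 2.913]
force: [-0.5, 0.4, 0.4]
grip_width: 0.0003
finger_force: 0.0
```

play_rows:
  motion:
    - [0, 0, 0.3, 0, 0, 0, -1]
    - [0, 0, 0.6, 0, 0, 0, -1]
    - [0, 0, 0.9, 0, 0, 0, -1]
    - [0, 0, 1.2, 0, 0, 0, -1]
    - [0, 0, 1.2, 0, 0, 0, -1]

```text
clock: 10.3
position: [0.6639, 0.1474, 0.1391]
tool_rot: [-3.142, -0.0, 2.913]
force: [-1.1, -0.2, 0.2]
grip_width: -0.0
finger_force: 0.0
```

Run:
```python
from h import *
o=observe();print(o['position'],o['tool_rot'],o['force'])
p,d=viewer.grab_frame('side'); cv2.imwrite('pics/s3.png',cv2.resize(p[110:270,180:380,::-1],(750,600),interpolation=cv2.INTER_CUBIC))
```

```text
[0.66392613 0.14743854 0.13910772] [-3.14152008e+00 -2.06048026e-04  2.91275769e+00] [-1.06535685 -0.19492445  0.19476328]
```

View pics/s3.png

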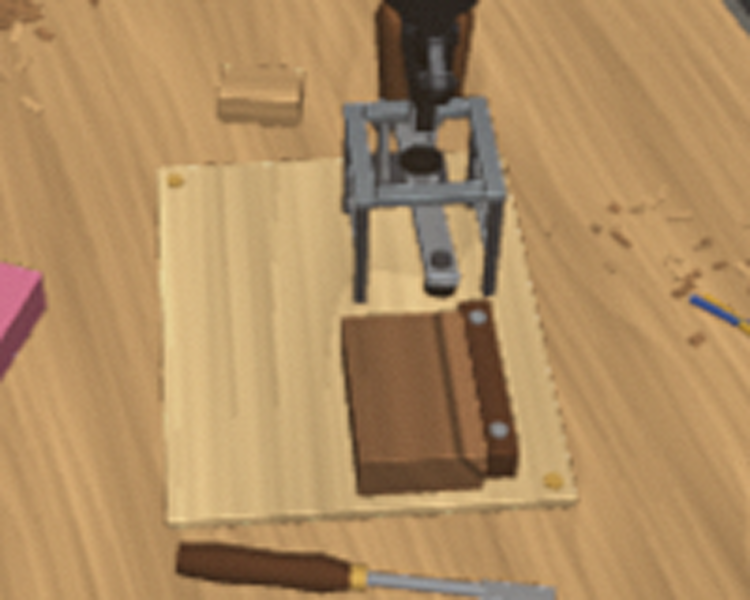

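The blank sits flush, and the shut fingertips at (425,125) hang over the pad at (420,160) inside the window. Now I press.

play_rows:
  motion:
    - [0, 0, 0.6, 0, 0, 0, -1]
    - [0, 0, 1.2, 0, 0, 0, -1]
    - [0, 0, 1.8, 0, 0, 0, -1]
    - [0, 0, 2.3, 0, 0, 0, -1]
    - [0, 0, 2.6, 0, 0, 0, -1]

```text
clock: 10.85
position: [0.6638, 0.1473, 0.1125]
tool_rot: [-3.141, -0.001, 2.913]
force: [0.6, -0.1, 0.5]
grip_width: 0.0001
finger_force: 0.0
```

play_rows:
  motion:
    - [0, 0, 0.2, 0, 0, 0, -1]
    - [0, 0, 0.4, 0, 0, 0, -1]
    - [0, 0, 0.6, 0, 0, 0, -1]
    - [0, -0.05, 0.8, 0, 0, 0, -1]
    - [0, -0.1, 1, 0, 0, 0, -1]

```text
clock: 11.35
position: [0.664, 0.1457, 0.1039]
tool_rot: [-3.141, 0.001, 2.912]
force: [-3.1, -3.0, 8.0]
grip_width: 0.0003
finger_force: 3.7
```

play_rows:
  motion:
    - [0, 0, 0.2, 0, 0, 0, -1]
    - [0, -0.05, 0.4, 0, 0, 0, -1]
    - [0, -0.1, 0.6, 0, 0, 0, -1]
    - [0, -0.1, 0.8, 0, 0, 0, -1]
    - [0, -0.1, 0.9, 0, 0, 0, -1]

```text
clock: 11.85
position: [0.664, 0.1444, 0.0948]
tool_rot: [-3.141, 0.001, 2.912]
force: [-2.0, -5.8, 8.1]
grip_width: 0.0001
finger_force: 3.7
```

play_rows:
  motion:
    - [0, 0, 0.1, 0, 0, 0, -1]
    - [0, 0, 0.2, 0, 0, 0, -1]
    - [0, 0, 0.3, 0, 0, 0, -1]
    - [0, 0, 0.4, 0, 0, 0, -1]
    - [0, 0, 0.4, 0, 0, 0, -1]

```text
clock: 12.35
position: [0.6641, 0.1445, 0.092]
tool_rot: [-3.141, 0.001, 2.912]
force: [-8.1, -7.2, 21.2]
grip_width: -0.0
finger_force: 11.5
```

play_rows:
  motion:
    - [0, 0, 0.05, 0, 0, 0, -1]
    - [0, 0, 0.1, 0, 0, 0, -1]
    - [0, 0, 0.15, 0, 0, 0, -1]
    - [0, 0, 0.2, 0, 0, 0, -1]
    - [0, 0, 0.2, 0, 0, 0, -1]

```text
clock: 12.85
position: [0.6642, 0.1445, 0.0919]
tool_rot: [3.141, 0.002, 2.912]
force: [-18.8, -7.5, 48.8]
grip_width: 0.0001
finger_force: 24.7
```

The lever has bottomed at z = 0.092 with 49 N on the pad. I go straight up and away.

play_rows:
  motion:
    - [0, 0, -0.5, 0, 0, 0, -1]
    - [0, 0, -2, 0, 0, 0, -1]
    - [0, 0, -4, 0, 0, 0, -1]
    - [0, 0, -7, 0, 0, 0, -1]
    - [0, 0, -11, 0, 0, 0, -1]

```text
clock: 13.35
position: [0.6629, 0.1454, 0.1989]
tool_rot: [-3.141, -0.002, 2.913]
force: [-0.3, 0.3, -0.7]
grip_width: 0.0001
finger_force: 0.0
```

play_rows:
  motion:
    - [1, 0, -3, 0, 0, 0, -1]
    - [5, 0, -5, 0, 0, 0, -1]
    - [9, 1, -6, 0, 0, 0, -1]
    - [13, 3, -6, 0, 0, 0, -1]
    - [17, 5, -6, 0, 0, 0, -1]

```text
clock: 13.85
position: [0.5081, 0.2334, 0.2596]
tool_rot: [3.14, 0.001, 2.912]
force: [0.4, 0.8, -0.6]
grip_width: 0.0001
finger_force: 0.0
```

play_rows:
  motion:
    - [2, 3, 0, 0, 0, 0, -1]
    - [3, 6, 0, 0, 0, 0, -1]
    - [4, 8, 0, 0, 0, 0, -1]
    - [4, 9, 0, 0, 0, 0, -1]
    - [4, 9, 0, 0, 0, 0, -1]

```text
clock: 14.35
position: [0.491, 0.3302, 0.2585]
tool_rot: [3.141, 0.0, 2.914]
force: [0.0, -0.6, 0.2]
grip_width: -0.0001
finger_force: 0.0
```

```bash
python3 b.py
python3 - <<'E'
from h import *
a=[]
for n in('top','side'):
    p,d=viewer.grab_frame(n); q=p[95:225,160:340] if n=='top' else p[110:240,190:370]
    a.append(cv2.resize(q[...,::-1],(400,290),interpolation=cv2.INTER_CUBIC))
    if n=='top':
        P=pts('top',d); hs=cv2.cvtColor(p,cv2.COLOR_RGB2HSV)
        m=np.zeros((384,512),bool); m[120:147,215:240]=1; m&=hs[...,2]<45
        print('pad',m.sum(),np.median(P[m],0))
cv2.imwrite('pics/end.png',np.hstack(a))
E
```

```text
blank 1795 c [ 0.5964 -0.0193] size [0.1395 0.0907] yaw -0.234 z [0.0474 0.0521 0.0553]
[0.49126299 0.32886851 0.25847245] [-3.14127999e+00  3.81874648e-04  2.91254277e+00] [ 0.41956205 -0.586063   -0.20791185]
pad 117 [0.66351186 0.14738821 0.09223279]
```

View pics/end.png

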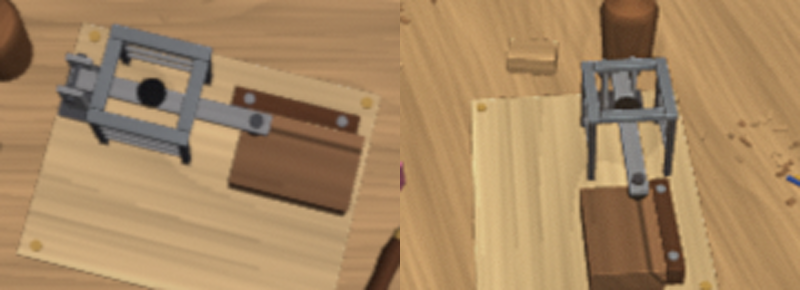

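The pad top now reads z = 0.092, the foot rests on the blank, and the blank is flush with the fence. The mallet and offcut have not moved, and the arm is clear.

```bash
python3 -c "
from workcell import bot
print(bot.job_done())"
```

```text
the job is handed in; nothing more can be done
None
```

The blank is flush and square against the fence, the lever is pressed fully down (pad top at 92 mm) with the foot on the blank, and the job was handed in at about 14.5 s with the arm clear of everything; no verdict came back.

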